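Wind the turning stand and hold the magnifier over the figure

TASK

Get the little clay figure ready for inspection: first wind the brass key of the blue clockwork turning stand clockwise all the way to its stop (it takes several part turns). Then draw the orange-handled magnifier out of its leaning wooden holder, turn it so that the glass is level and hold it centred a few centimetres above the figure's head, clear of it; finish while still holding it there, still and in the air. Leave the figure and the other things on the desk where they stand.

Things in the scene. Friction and masses are not known exactly. Their poses are not given: they have to be found in the camera images.
- turnstand: Clockwork turning stand, fixed: blue box 130 (x) x 240 (y) mm, top 50 mm above the desk. At its +y end (0, +65 mm) a pale wooden disc, 104 mm diameter, top 64 mm above the desk, carries the figure (the disc is locked, it does not turn); at its -y end (0, -70 mm) stands the key. Origin: centre of the underside, z up.
- key (a joint): Winding angle of the brass key, rad: it grows as the key is turned clockwise seen from above, about a vertical axis; 3.6 is the stop (fully wound), starts between 0 and 0.8. A spring of 0.01 N m/rad and a friction of 0.08 N m act on it: it stays where it is left and takes about 0.12 N m at most to turn.
- key_bow (a point): Centre of the key's flat bow, on the key's axis, 100 mm above the desk. The bow is an upright plate 46 mm long (its x axis), 8 mm thick (its y axis) and 30 mm high, so it spans 85 to 115 mm above the desk; below it is a 12 mm stem. Its axes turn with the key, z up.
- figure: Terracotta bust with dark hair, 84 mm high, 52 mm wide at the foot, 220 g, standing loose at the middle of the disc. Origin: centre of its underside, z up.
- figure_top (a point): Top of the figure's head, 84 mm above its underside and 148 mm above the desk; z up.
- holder: Fixed holder: pale base plate 110 x 90 x 12 mm (x -45 to +65) with a dark wooden sleeve leaning 50 degrees from level. Its mouth, centre at (0, 0, 75 mm), faces up and to the holder's -x; the magnifier's handle stands 55 mm deep in it with 1 to 1.5 mm of play all round. Origin: on the underside, z up.
- magnifier: Loose hand magnifier, 130 g: orange bar handle 18 (y) x 14 (z) mm along its x axis, from x = -50 to +90 mm (foot, in the sleeve); black-rimmed glass, 72 mm across, 8 thick, centred at x = -85, z is its normal. Origin on the handle's centre line, 35 mm out of the mouth: grip here across y. At the start -x points 50 degrees up, towards the holder's -x, and y is the holder's y.
- lens (a point): Centre of the magnifier's glass, 85 mm from the magnifier's origin; same axes as the magnifier.
- jar_red: Bystander: red paint jar with white lid, 44 mm across, 50 mm high. Origin: centre of its underside.
- jar_blue: Bystander: blue paint jar with white lid, 44 mm across, 50 mm high. Origin: centre of its underside.
- brush_pot: Bystander: yellow pot with brushes, 76 mm across, about 220 mm high in all. Origin: centre of its underside.
- pencil_pot: Bystander: blue pot with pencils, 72 mm across, about 190 mm high in all. Origin: centre of its underside.
- eraser: Bystander: white eraser 55 x 24 x 14 mm. Origin: centre of its underside.
- clay_tool: Bystander: wooden clay modelling tool with a steel blade, lying flat, 170 mm long along its x axis, 14 mm wide. Origin: middle of its underside.
There are look-alikes about, which are no part of the job. Of the things that look like the figure, the largest one is meant.

How it is judged:
By the outcome, as a careful person would: the job done as asked, in the order asked, and still so for the second after the job is handed in, while the arm keeps its last pose, push and grip.
It also fails if it takes over 72 s, if anything falls off the work surface, if the arm or the gripper's body presses on something with over 40 N, if the wrist force passes 120 N, or if a joint passes its speed limit or range.

ROBOT

A 6-joint arm with a two-finger parallel gripper is mounted at the origin on the work surface. World frame = base frame: x ahead of the robot, y to its left, z up, the work surface at z = 0. Lengths are in m, angles in degrees, forces in N, time in s.
With the tool pointing down it reaches from about 0.4 to 0.825 m from the base axis. Payload 7 kg.
Tool frame: the origin (TCP) lies on the centre line of the jaws, within the pads' length; the fingertips stand r.tip_reach ahead of it and the grasp point (between the pads) is the TCP (r.tip_reach is the distance from the TCP to the fingertips, in m); z points along the fingers, y is the line along which they close (so a half turn about z gives the same grasp; the last joint's range is limited). The gripper opens to 88 mm and grips with 3 to 60 N. Pads are 19 mm wide; open, the fingers measure 130 mm over their backs; the gripper's body (78 mm by 193 mm) begins 47 mm behind the grasp point.
Start: joints at [81.996, 20.546, 0.682, 0, -70.136, -16.507], TCP at [0.28, 0.614, 0.246] pointing down, gripper open.
Joint ranges: [-176.03, 176.03], [-82.01, 121.73], [-58.28, 71.71], [-173.87, 95.51], [-174.79, -0.11], [-173.66, 173.66]. Speed limits (degrees/s): [136.94, 136.94, 172.46, 180, 180, 180].

INTERFACE

Orientations are given as [roll, pitch, yaw] about the fixed x, y, z axes, in that order (R = Rz(yaw) Ry(pitch) Rx(roll)).
In Python, from plant import sensors, cams, r gives the robot as it stands.
- The arm moves only by the tool drive_tool, never from a script. Its argument "rows" is a list of rows, each an object of numbers: "fingers": the gripper's target within -1 to 1 (fully open at 1, half-way at 0, shut at -1); "x", "y", "z": the shift along the tool's x, y, z in m; "spin": the turn about the tool's z in rad. A call has 1 to 10 rows; each row is the pose to reach, as a shift and turn from the pose commanded when the call began, along the tool's axes at that moment; what a row does not reach only later rows make up. A row lasts 1/8 s, in which the tool goes at most 62.5 mm and 10.7 degrees, less where a joint would pass 70% of its speed; a pose out of reach is approached as far as the arm can. A call with a gripper value outside its range is refused whole. The fingers move at their own pace and stop on an object; "newtons" is the grip in N (left out, the last holds). Time passes only in rows, so rows that repeat a pose let the fingers close. It gives the time, the measured TCP pose, the force, the opening and the grip force at its end, in the units of the state.
- sensors.get_state(): the state, without advancing time (a new reading comes with each control period).
- cams.capture(name): name is "side" or "top"; returns a dict with "pixels" (420x560x3 uint8, red, green, blue), "intrinsics" (3x3 intrinsics, pixels), "k1" (the pictures are not rectified: a ray, as slopes to the right and down, at radius r is drawn at 1 + k1 r^2 times it, then the intrinsics apply), "eye" and "orientation" of the camera in the world. Camera axes: x right, y up, looking along -z (the intrinsics and any distortion apply to the point x, -y, -z); pixel columns grow to the right and rows downward; lengths in m; the calibration is good to about 2 mm. A picture is of the moment at which its call begins. There is no depth.
- r.close_job(): hands the job in; it is judged then, once.
The state is a dict: "time_s": time; "joints": joint angles; "qd": joint speeds; "joint_torque": joint torques, N m; "tcp_pos": TCP position; "eef_rot": TCP orientation; "contact_force": force on the tool from outside, world axes, zero at the start; "moment": the same for the moment, N m; "gripper_width": finger opening in m; "gripper_force": force on a finger pad.
Only numpy, scipy, OpenCV 4.12 (cv2) and the standard library are available. Lean on these libraries where they do the work, as an engineer would, in place of code of your own. Each camera call takes 0.05 s, during which the arm holds its last target. There are 200 camera calls.

## Working session

There is one attempt and no reset: what is moved stays moved. The work goes in short steps, Python scripts to look and compute and a tool call to move; the robot and the scene stay as the last step left them, time stands still between calls to the robot, and variables do not carry over. Pictures are saved under pics/ and viewed, at most 10 in all, crops included, and the job is handed in when it is done.

Besides the shell and the picture viewer there is one more tool, called after "Call:" as name(argument=value, ...) on one line, values as JSON. drive_tool: Moves the arm, as the interface text tells. Its arguments: {"type":"object","properties":{"rows":{"type":"array"},"newtons":{"type":"number"}},"required":["rows"]}

```bash
ls; mkdir -p pics; python3 - <<'E'
from plant import sensors,cams,r
import cv2,numpy as np,pickle
print(sensors.get_state(), r.tip_reach)
for n in ("top","side"):
    c=cams.capture(n); pickle.dump(c,open(f"{n}.pkl","wb"))
    cv2.imwrite(f"pics/{n}0.png",cv2.resize(c["pixels"][:,:,::-1],(800,600),interpolation=cv2.INTER_CUBIC))
    print(n,{k:v for k,v in c.items() if k!="pixels"})
E
```

```text
pics
{'time_s': 0.0, 'joints': array([ 8.19938236e+01,  2.05928843e+01,  6.34679935e-01, -1.98857502e-02,
       -7.01373560e+01, -1.65073585e+01]), 'qd': array([ 0.01301005, -0.02376471, -0.01385333,  0.00752019,  0.03669103,
        0.02631853]), 'joint_torque': array([ 2.62803725e-03, -5.82729685e+01,  2.93050289e+01,  6.99738890e+00,
        6.93943395e-03, -1.58527764e-04]), 'tcp_pos': array([0.27989141, 0.61373228, 0.24461394]), 'eef_rot': array([ 1.79903066e+02, -9.23163531e-03, -2.45202993e+01]), 'contact_force': array([ 0.63739083, -0.22806247, -0.32464472]), 'moment': array([-0.00453853,  0.0484208 , -0.00698905]), 'gripper_force': 0.0, 'gripper_width': 0.08770779082468849} 0.019
top {'intrinsics': array([[416.73904152,   0.        , 287.67058829],
       [  0.        , 416.73904152, 211.3234578 ],
       [  0.        ,   0.        ,   1.        ]]), 'k1': -0.05870606044970976, 'eye': array([0.43819513, 0.02026572, 1.23827975]), 'orientation': array([  7.58449847,  -0.51225242, -89.69133997])}
side {'intrinsics': array([[492.95677393,   0.        , 279.48103034],
       [  0.        , 492.95677393, 200.98032734],
       [  0.        ,   0.        ,   1.        ]]), 'k1': 0.012522759258077956, 'eye': array([ 0.3078862 , -0.74622384,  1.10465768]), 'orientation': array([ 39.43389892,  -0.96719198, -18.52038939])}
```

View pics/top0.png

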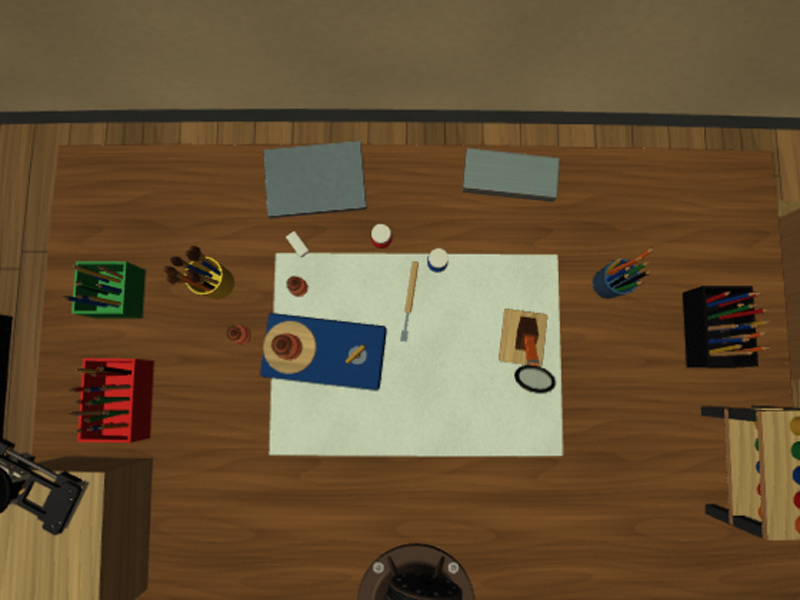

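View pics/side0.png

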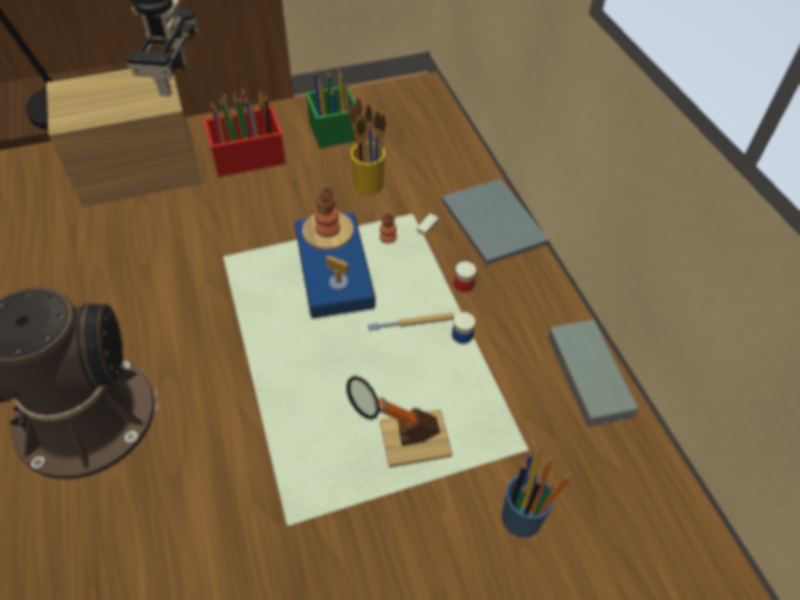

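Top view shows the figure at (286,345) on the disc, the key at (357,354), the holder at (523,337) and the glass at (535,379); left in the image is +y. The side view shows the same, with the key at (337,267), the glass at (363,397) and the sleeve at (418,427). Next I'll enlarge crops and measure.

```bash
cat > h.py <<'E'
import numpy as np,cv2,pickle
from scipy.spatial.transform import Rotation as R
def cam(c):
    M=R.from_euler('xyz',c['orientation'],degrees=True).as_matrix()@np.diag([1,-1,-1])
    return M,np.array(c['eye']),c['intrinsics'],np.array([c['k1'],0,0,0,0.])
def proj(c,P):
    M,e,K,d=cam(c); rv,_=cv2.Rodrigues(M.T)
    return cv2.projectPoints(np.atleast_2d(P).astype(float),rv,-M.T@e,K,d)[0][:,0]
def ray(c,uv):
    M,e,K,d=cam(c)
    p=cv2.undistortPoints(np.array(uv,float).reshape(-1,1,2),K,d)[:,0]
    return e,np.c_[p,np.ones(len(p))]@M.T
def atz(c,uv,z):
    e,v=ray(c,uv); return e+v*((z-e[2])/v[:,2])[:,None]
def tri(c1,u1,c2,u2):
    A=[];b=[]
    for c,u in((c1,u1),(c2,u2)):
        e,v=ray(c,[u]);v=v[0]/np.linalg.norm(v);Q=np.eye(3)-np.outer(v,v);A.append(Q);b.append(Q@e)
    return np.linalg.lstsq(np.vstack(A),np.hstack(b),rcond=None)[0]
def load(n): return pickle.load(open(n+'.pkl','rb'))
def crop(c,x0,y0,w,h,W=400,H=300): return cv2.resize(c['pixels'][y0:y0+h,x0:x0+w,::-1],(W,H),interpolation=cv2.INTER_CUBIC)
E
python3 - <<'E'
from h import *
t,s=load('top'),load('side')
A=np.vstack([np.hstack([crop(t,180,205,100,75),crop(t,330,205,100,75)]),np.hstack([crop(s,190,130,120,90),crop(s,230,255,100,75)])])
cv2.imwrite('pics/m.png',A)
E
```

```text
(no output)
```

View pics/m.png

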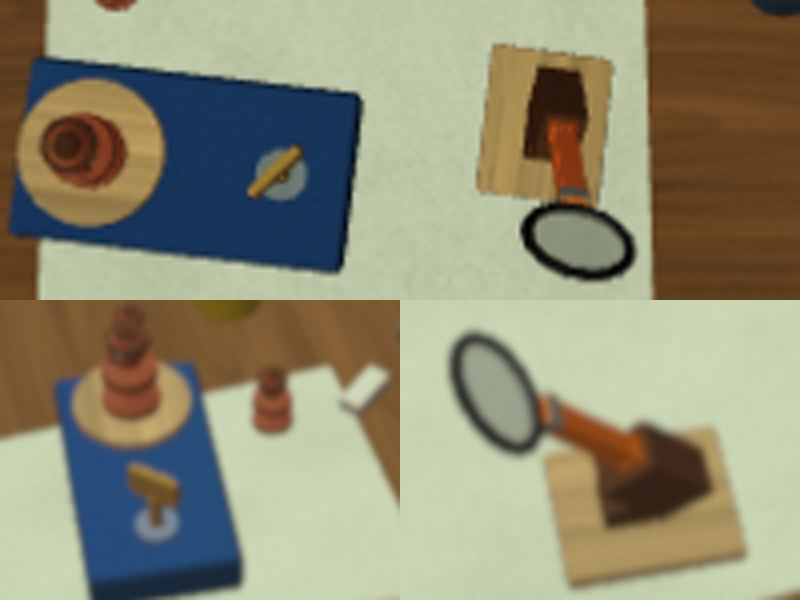

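```bash
cat > fit.py <<'E'
from h import *
from scipy.optimize import least_squares
t,s=load('top'),load('side')
T=lambda x,y:(180+(x+.5)/4-.5,205+(y+.5)/4-.5)
TH=lambda x,y:(330+(x-400+.5)/4-.5,205+(y+.5)/4-.5)
S=lambda x,y:(190+(x+.5)/3.333-.5,130+(y-300+.5)/3.333-.5)
SH=lambda x,y:(230+(x-400+.5)/4-.5,255+(y-300+.5)/4-.5)
def fit(obs,x0):
    def P(q,l): a=np.deg2rad(q[2]*10);return [q[0]+np.cos(a)*l[0]-np.sin(a)*l[1],q[1]+np.sin(a)*l[0]+np.cos(a)*l[1],l[2]]
    f=lambda q:np.concatenate([proj(c,P(q,l))[0]-u for c,u,l in obs])
    o=least_squares(f,x0);print(o.x*[1,1,10]);print(o.fun.reshape(-1,2).round(1).tolist());return o.x
st=[(t,T(36,58),(.065,.12,.05)),(t,T(361,95),(.065,-.12,.05)),(t,T(10,236),(-.065,.12,.05)),(t,T(340,270),(-.065,-.12,.05)),(t,T(91,153),(0,.065,.064)),(t,T(281,175),(0,-.07,.05)),
(s,S(92,585),(-.065,-.12,.05)),(s,S(240,557),(.065,-.12,.05)),(s,S(57,383),(-.065,.12,.05)),(s,S(131,402),(0,.065,.064)),(s,S(157,524),(0,-.07,.05))]
q=fit(st,[.45,.2,0])
hd=[(t,TH(493,43),(.065,.045,.012)),(t,TH(613,62),(.065,-.045,.012)),(t,TH(478,190),(-.045,.045,.012)),(t,TH(578,240),(-.12*np.cos(np.deg2rad(50)),0,.075+.12*np.sin(np.deg2rad(50)))),
(s,SH(497,392),(-.12*np.cos(np.deg2rad(50)),0,.075+.12*np.sin(np.deg2rad(50)))),(s,SH(570,585),(-.045,-.045,.012)),(s,SH(747,555),(.065,-.045,.012)),(s,SH(545,455),(-.045,.045,.012)),(s,SH(715,428),(.065,.045,.012))]
h=fit(hd,[.45,-.25,0])
print('lens tri',tri(t,TH(578,240),s,SH(497,392)))
print('figtop tri',tri(t,T(68,145),s,S(130,318)))
k=atz(t,[T(251,194),T(300,151)],.115);print('bow',k, np.degrees(np.arctan2(*(k[1]-k[0])[[1,0]])),k.mean(0))
k=atz(s,[S(128,465),S(180,490)],.115);print('bow',k, np.degrees(np.arctan2(*(k[1]-k[0])[[1,0]])),k.mean(0))
for n,c,u in(('redjar',t,(381*.7,232*.7)),('bluejar',t,(438*.7,258*.7)),('smallfig',t,(297*.7,285*.7))): print(n,atz(c,[u],.05))
E
python3 fit.py
```

```text
[ 0.4977765   0.18630467 -5.98185385]
[[-1.3, -1.0], [0.3, -1.0], [-1.2, -0.3], [0.3, 0.8], [-0.2, -0.4], [0.3, -0.3], [-1.3, 0.7], [1.6, 1.4], [-1.9, -0.8], [-0.0, 0.0], [-0.0, 1.2]]
[ 0.52133718 -0.22053227 -7.84140791]
[[0.3, -0.4], [0.2, -0.9], [-0.5, -0.4], [-0.4, -0.2], [-0.2, 0.8], [-0.6, 0.4], [0.2, 0.3], [-0.7, -0.4], [-0.1, -0.5]]
lens tri [ 0.44492996 -0.21021139  0.17067817]
figtop tri [0.50556045 0.24422105 0.16923021]
bow [[0.47382599 0.132007   0.115     ]
 [0.5028919  0.09955246 0.115     ]] -48.152748488428074 [0.48835894 0.11577973 0.115     ]
bow [[0.47459093 0.13457441 0.115     ]
 [0.50720358 0.09608733 0.115     ]] -49.72319088200998 [0.49089725 0.11533087 0.115     ]
redjar [[0.74038101 0.0725874  0.05      ]]
bluejar [[ 0.68696251 -0.0440619   0.05      ]]
smallfig [[0.62942217 0.2411384  0.05      ]]
```

```bash
cat >> h.py <<'E'
def shift(p,yaw=None,Rt=None):
    "tool-axes shift and spin from the measured pose to world point p (tool down yaw)"
    from plant import sensors
    s=sensors.get_state();M=R.from_euler('xyz',s['eef_rot'],degrees=True)
    d=M.inv().apply(np.array(p)-s['tcp_pos'])
    sp=None if yaw is None else (np.deg2rad(s['eef_rot'][2]-yaw)+np.pi)%(2*np.pi)-np.pi
    print('shift',d.round(4),'spin',sp,'tcp',s['tcp_pos'].round(4),s['eef_rot'].round(1),'j',s['joints'].round(1),'F',s['contact_force'].round(1),'M',s['moment'].round(2),'w',round(s['gripper_width'],4),s['time_s'])
E
python3 -c "
from h import *
shift([.4905,.1165,.20],-49)"
```

```text
shift [0.398  0.365  0.0453] spin 0.42732408960382307 tcp [0.2799 0.6138 0.2447] [179.9  -0.  -24.5] j [ 82.   20.6   0.6  -0.  -70.1 -16.5] F [-0.2 -0.2  0.6] M [ 0.04  0.02 -0.01] w 0.0874 0.1
```

Call:
drive_tool(rows=[{"x": 0.398, "y": 0.365, "z": 0.03, "spin": 0.427, "fingers": 1}, {"x": 0.398, "y": 0.365, "z": 0.03, "spin": 0.427, "fingers": 1}, {"x": 0.398, "y": 0.365, "z": 0.03, "spin": 0.427, "fingers": 1}, {"x": 0.398, "y": 0.365, "z": 0.03, "spin": 0.427, "fingers": 1}, {"x": 0.398, "y": 0.365, "z": 0.03, "spin": 0.427, "fingers": 1}, {"x": 0.398, "y": 0.365, "z": 0.03, "spin": 0.427, "fingers": 1}, {"x": 0.398, "y": 0.365, "z": 0.03, "spin": 0.427, "fingers": 1}, {"x": 0.398, "y": 0.365, "z": 0.03, "spin": 0.427, "fingers": 1}, {"x": 0.398, "y": 0.365, "z": 0.03, "spin": 0.427, "fingers": 1}, {"x": 0.398, "y": 0.365, "z": 0.03, "spin": 0.427, "fingers": 1}], newtons=30)

```text
time_s: 1.35
tcp_pos: [0.491, 0.1144, 0.215]
eef_rot: [179.9, 0.0, -49.2]
contact_force: [-1.3, 0.8, -0.3]
gripper_width: 0.0877
gripper_force: 0.0
```

```bash
python3 -c "
from h import *
shift([.4905,.1165,.107],-49)"
```

```text
shift [-0.0019 -0.0012  0.108 ] spin -0.0035065544302876894 tcp [0.491  0.1144 0.215 ] [179.9   0.  -49.2] j [ 35.5   5.8 -23.   -0.  -61.3   5.3] F [-1.3  0.8 -0.3] M [0.04 0.03 0.  ] w 0.0877 1.35
```

Call:
drive_tool(rows=[{"x": -0.002, "y": -0.001, "z": 0.05, "fingers": 1}, {"x": -0.002, "y": -0.001, "z": 0.08, "fingers": 1}, {"x": -0.002, "y": -0.001, "z": 0.107, "fingers": 1}, {"x": -0.002, "y": -0.001, "z": 0.107, "fingers": 1}])

```text
invalid input
```

Call:
drive_tool(rows=[{"fingers": -1}, {"fingers": -1}, {"fingers": -1}, {"fingers": -1}, {"fingers": -1}, {"fingers": -1}, {"fingers": -1}, {"fingers": -1}], newtons=30)

```text
invalid input
```

```bash
python3 -c "
from h import *
shift([.4905,.1165,.107],-49)"
```

```text
shift [-0.0019 -0.0012  0.108 ] spin -0.0035065544302876894 tcp [0.491  0.1144 0.215 ] [179.9   0.  -49.2] j [ 35.5   5.8 -23.   -0.  -61.3   5.3] F [-1.3  0.8 -0.3] M [0.04 0.03 0.  ] w 0.0877 1.35
```

Call:
drive_tool(rows=[{"x": -0.002, "y": -0.001, "z": 0.05, "spin": 0, "fingers": 1}, {"x": -0.002, "y": -0.001, "z": 0.08, "spin": 0, "fingers": 1}, {"x": -0.002, "y": -0.001, "z": 0.107, "spin": 0, "fingers": 1}, {"x": -0.002, "y": -0.001, "z": 0.107, "spin": 0, "fingers": 1}])

```text
time_s: 1.85
tcp_pos: [0.4887, 0.1189, 0.1068]
eef_rot: [179.7, 0.0, -49.0]
contact_force: [-0.5, -0.2, 1.4]
gripper_width: 0.0874
gripper_force: 0.0
```

Call:
drive_tool(rows=[{"x": 0, "y": 0, "z": 0, "spin": 0, "fingers": -1}, {"x": 0, "y": 0, "z": 0, "spin": 0, "fingers": -1}, {"x": 0, "y": 0, "z": 0, "spin": 0, "fingers": -1}, {"x": 0, "y": 0, "z": 0, "spin": 0, "fingers": -1}, {"x": 0, "y": 0, "z": 0, "spin": 0, "fingers": -1}, {"x": 0, "y": 0, "z": 0, "spin": 0, "fingers": -1}, {"x": 0, "y": 0, "z": 0, "spin": 0, "fingers": -1}], newtons=20)

```text
time_s: 2.72
tcp_pos: [0.4902, 0.119, 0.1085]
eef_rot: [180.0, 0.0, -49.0]
contact_force: [-0.4, -0.1, 0.1]
gripper_width: 0.0231
gripper_force: 0.0
```

```bash
python3 - <<'E'
from h import *
from plant import cams
shift([.4905,.1165,.107],-49)
t,s=cams.capture('top'),cams.capture('side')
cv2.imwrite('pics/g.png',np.hstack([crop(t,170,190,120,90),crop(s,170,100,140,105)]))
E
```

```text
shift [0.0021 0.0014 0.0015] spin 0.0003784185409041463 tcp [0.4902 0.119  0.1085] [180.   0. -49.] j [ 36.   12.5 -31.    0.  -46.6   5. ] F [-0.4 -0.1  0.1] M [ 0.06 -0.    0.01] w 0.0231 2.725
```

View pics/g.png

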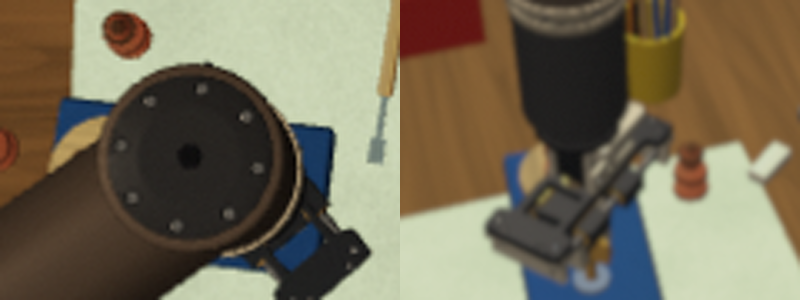

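Mid-close: the fingers straddle the key (bow visible at (598,245)). The arm hides the rest. I'll keep closing.

Call:
drive_tool(rows=[{"x": 0, "y": 0, "z": 0, "spin": 0, "fingers": -1}, {"x": 0, "y": 0, "z": 0, "spin": 0, "fingers": -1}, {"x": 0, "y": 0, "z": 0, "spin": 0, "fingers": -1}, {"x": 0, "y": 0, "z": 0, "spin": 0, "fingers": -1}], newtons=20)

```text
time_s: 3.32
tcp_pos: [0.4905, 0.1194, 0.1085]
eef_rot: [-180.0, -0.0, -49.0]
contact_force: [4.0, 1.4, -4.1]
gripper_width: 0.0077
gripper_force: 20.0
```

```bash
python3 - <<'E'
from h import *
shift([.4905,.1165,.107],-49)
E
```

```text
shift [0.0021 0.0019 0.0015] spin 0.0004975965339770738 tcp [0.4905 0.1194 0.1085] [-180.   -0.  -49.] j [ 36.   12.5 -30.9   0.  -46.5   5. ] F [ 4.   1.4 -4.1] M [ 0.77 -1.35  0.13] w 0.0077 3.325
```

Call:
drive_tool(rows=[{"x": 0.002, "y": 0, "z": 0, "spin": 0, "fingers": -1}, {"x": 0.002, "y": 0, "z": 0, "spin": 0.15, "fingers": -1}, {"x": 0.002, "y": 0, "z": 0, "spin": 0.3, "fingers": -1}, {"x": 0.002, "y": 0, "z": 0, "spin": 0.45, "fingers": -1}, {"x": 0.002, "y": 0, "z": 0, "spin": 0.6, "fingers": -1}, {"x": 0.002, "y": 0, "z": 0, "spin": 0.75, "fingers": -1}, {"x": 0.002, "y": 0, "z": 0, "spin": 0.75, "fingers": -1}], newtons=25)

```text
time_s: 4.2
tcp_pos: [0.4921, 0.1196, 0.1086]
eef_rot: [-179.9, 0.2, -92.1]
contact_force: [0.9, 11.2, -5.0]
gripper_width: 0.0079
gripper_force: 25.0
```

```bash
python3 - <<'E'
from h import *
shift([.4905,.1165,.107],-49)
E
```

```text
shift [0.0032 0.0014 0.0016] spin -0.7517957723783844 tcp [0.4921 0.1196 0.1086] [-179.9    0.2  -92.1] j [ 35.8  12.6 -30.8  -0.1 -46.5 -37.8] F [ 0.9 11.2 -5. ] M [ 4.24 -0.2  -0.08] w 0.0079 4.2
```

Call:
drive_tool(rows=[{"x": -0.0015, "y": 0, "z": 0, "spin": 0.15, "fingers": -1}, {"x": -0.0015, "y": 0, "z": 0, "spin": 0.3, "fingers": -1}, {"x": -0.0015, "y": 0, "z": 0, "spin": 0.45, "fingers": -1}, {"x": -0.0015, "y": 0, "z": 0, "spin": 0.6, "fingers": -1}, {"x": -0.0015, "y": 0, "z": 0, "spin": 0.75, "fingers": -1}, {"x": -0.0015, "y": 0, "z": 0, "spin": 0.9, "fingers": -1}, {"x": -0.0015, "y": 0, "z": 0, "spin": 0.9, "fingers": -1}])

```text
time_s: 5.08
tcp_pos: [0.4933, 0.1192, 0.1086]
eef_rot: [-179.9, 0.1, -143.6]
contact_force: [12.3, -2.2, -11.3]
gripper_width: 0.0079
gripper_force: 25.0
```

```bash
python3 - <<'E'
from h import *
shift([.4905,.1165,.107],-49)
E
```

```text
shift [ 0.0039 -0.0005  0.0016] spin -1.6513542343672556 tcp [0.4933 0.1192 0.1086] [-1.799e+02  1.000e-01 -1.436e+02] j [ 35.8  12.6 -30.7   0.1 -46.5 -89.5] F [ 12.3  -2.2 -11.3] M [-0.63 -4.55 -0.04] w 0.0079 5.075
```

Call:
drive_tool(rows=[{"x": -0.0016, "y": -0.0012, "z": 0, "spin": 0.1, "fingers": -1}, {"x": -0.0016, "y": -0.0012, "z": 0, "spin": 0.25, "fingers": -1}, {"x": -0.0016, "y": -0.0012, "z": 0, "spin": 0.4, "fingers": -1}, {"x": -0.0016, "y": -0.0012, "z": 0, "spin": 0.55, "fingers": -1}, {"x": -0.0016, "y": -0.0012, "z": 0, "spin": 0.7, "fingers": -1}, {"x": -0.0016, "y": -0.0012, "z": 0, "spin": 0.85, "fingers": -1}, {"x": -0.0016, "y": -0.0012, "z": 0, "spin": 1.0, "fingers": -1}, {"x": -0.0016, "y": -0.0012, "z": 0, "spin": 1.0, "fingers": -1}])

```text
time_s: 6.08
tcp_pos: [0.4938, 0.1175, 0.1086]
eef_rot: [-179.9, 0.0, 159.1]
contact_force: [7.2, -7.5, -4.2]
gripper_width: 0.0077
gripper_force: 25.0
```

```bash
python3 - <<'E'
from h import *
shift([.4905,.1165,.107],-49)
E
```

```text
shift [ 0.0027 -0.0021  0.0016] spin -2.65174527954475 tcp [0.4938 0.1175 0.1086] [-179.9    0.   159.1] j [ 3.570e+01  1.280e+01 -3.060e+01  1.000e-01 -4.670e+01 -1.467e+02] F [ 7.2 -7.5 -4.2] M [-2.72 -2.87 -0.03] w 0.0077 6.075
```

Call:
drive_tool(rows=[{"x": 0, "y": 0, "z": 0, "spin": 0.06, "fingers": -1}, {"x": 0, "y": 0, "z": 0, "spin": 0.12, "fingers": -1}, {"x": 0, "y": 0, "z": 0, "spin": 0.18, "fingers": -1}, {"x": 0, "y": 0, "z": 0, "spin": 0.22, "fingers": -1}, {"x": 0, "y": 0, "z": 0, "spin": 0.22, "fingers": -1}])

```text
time_s: 6.7
tcp_pos: [0.4936, 0.1171, 0.1086]
eef_rot: [-179.8, 0.1, 146.6]
contact_force: [7.0, -8.6, -4.0]
gripper_width: 0.0078
gripper_force: 25.0
```

```bash
python3 - <<'E'
from h import *
shift([.4905,.1165,.107],-49)
E
```

```text
shift [ 0.0022 -0.0022  0.0016] spin -2.8696625549275456 tcp [0.4936 0.1171 0.1086] [-1.798e+02  1.000e-01  1.466e+02] j [  35.7   12.7  -30.6    0.2  -46.8 -159.2] F [ 7.  -8.6 -4. ] M [-3.17 -2.74  0.28] w 0.0078 6.7
```

Call:
drive_tool(rows=[{"x": 0, "y": 0, "z": 0, "spin": 0.04, "fingers": -1}, {"x": 0, "y": 0, "z": 0, "spin": 0.08, "fingers": -1}, {"x": 0, "y": 0, "z": 0, "spin": 0.12, "fingers": -1}, {"x": 0, "y": 0, "z": 0, "spin": 0.12, "fingers": -1}], newtons=40)

```text
time_s: 7.2
tcp_pos: [0.4935, 0.1171, 0.1086]
eef_rot: [-179.8, 0.1, 139.8]
contact_force: [6.6, -8.6, -3.0]
gripper_width: 0.0094
gripper_force: 44.8
```

```bash
python3 - <<'E'
from h import *
shift([.4905,.1165,.107],-49)
E
```

```text
shift [ 0.0019 -0.0024  0.0016] spin -2.9881563898660124 tcp [0.4935 0.1171 0.1086] [-1.798e+02  1.000e-01  1.398e+02] j [  35.7   12.7  -30.6    0.2  -46.8 -166. ] F [ 6.6 -8.6 -3. ] M [-3.17 -2.57  1.  ] w 0.0094 7.2
```

Call:
drive_tool(rows=[{"x": 0, "y": 0, "z": 0, "spin": 0, "fingers": 0}, {"x": 0, "y": 0, "z": 0, "spin": 0, "fingers": 0}, {"x": 0, "y": 0, "z": 0, "spin": 0, "fingers": 0}, {"x": 0, "y": 0, "z": 0, "spin": 0, "fingers": 0.5}, {"x": 0, "y": 0, "z": -0.05, "spin": 0, "fingers": 1}, {"x": 0, "y": 0, "z": -0.11, "spin": 0, "fingers": 1}, {"x": 0, "y": 0, "z": -0.14, "spin": 0, "fingers": 1}, {"x": 0, "y": 0, "z": -0.14, "spin": 0, "fingers": 1}])

```text
time_s: 8.2
tcp_pos: [0.4947, 0.1198, 0.2514]
eef_rot: [179.7, 0.1, 139.7]
contact_force: [0.4, 0.5, -1.8]
gripper_width: 0.0832
gripper_force: 0.0
```

```bash
python3 - <<'E'
from h import *
from plant import cams,sensors
print(sensors.get_state())
E
```

```text
{'time_s': 8.2, 'joints': array([ 3.57676469e+01,  4.35852570e+00, -1.96028673e+01,  2.93083310e-02,
       -6.57249236e+01, -1.66049332e+02]), 'qd': array([ 0.10770084,  2.04956764, -3.58461019, -1.13702505,  1.91360233,
        0.01993436]), 'joint_torque': array([-4.26501967e-02, -3.63652647e+01,  2.98673934e+01,  7.05401480e+00,
       -5.01616225e-01,  1.67103062e-03]), 'tcp_pos': array([0.49467338, 0.11975563, 0.25143657]), 'eef_rot': array([1.79702029e+02, 1.01616306e-01, 1.39730027e+02]), 'contact_force': array([ 0.40252859,  0.50338698, -1.7847598 ]), 'moment': array([-0.00214008, -0.20693546,  0.03325536]), 'gripper_force': 0.0, 'gripper_width': 0.08324799419276727}
```

```bash
python3 - <<'E'
from h import *
shift([.503,-.218,.25],172.2)
E
```

```text
shift [-0.2247 -0.2523  0.0005] spin -0.5667079346905175 tcp [0.4947 0.1198 0.2514] [1.797e+02 1.000e-01 1.397e+02] j [  35.8    4.4  -19.6    0.   -65.7 -166. ] F [ 0.4  0.5 -1.8] M [-0.   -0.21  0.03] w 0.0832 8.2
```

Call:
drive_tool(rows=[{"x": -0.2247, "y": -0.2523, "z": 0, "spin": -0.567, "fingers": 1}, {"x": -0.2247, "y": -0.2523, "z": 0, "spin": -0.567, "fingers": 1}, {"x": -0.2247, "y": -0.2523, "z": 0, "spin": -0.567, "fingers": 1}, {"x": -0.2247, "y": -0.2523, "z": 0, "spin": -0.567, "fingers": 1}, {"x": -0.2247, "y": -0.2523, "z": 0, "spin": -0.567, "fingers": 1}, {"x": -0.2247, "y": -0.2523, "z": 0, "spin": -0.567, "fingers": 1}, {"x": -0.2247, "y": -0.2523, "z": 0, "spin": -0.567, "fingers": 1}, {"x": -0.2247, "y": -0.2523, "z": 0, "spin": -0.567, "fingers": 1}, {"x": -0.2247, "y": -0.2523, "z": 0, "spin": -0.567, "fingers": 1}, {"x": -0.2247, "y": -0.2523, "z": 0, "spin": -0.567, "fingers": 1}])

```text
time_s: 9.45
tcp_pos: [0.502, -0.2177, 0.2487]
eef_rot: [180.0, 0.0, 172.3]
contact_force: [0.5, 0.6, 0.7]
gripper_width: 0.0877
gripper_force: 0.0
```

```bash
python3 - <<'E'
from h import *
from plant import cams
shift([.503,-.218,.110],172.2)
t,s=cams.capture('top'),cams.capture('side')
pickle.dump(t,open('top1.pkl','wb'));pickle.dump(s,open('side1.pkl','wb'))
cv2.imwrite('pics/h.png',np.vstack([np.hstack([crop(t,180,205,100,75),crop(t,330,205,100,75)]),np.hstack([crop(s,190,130,120,90),crop(s,200,200,160,120)])]))
E
```

```text
shift [-0.001  -0.0002  0.1387] spin 0.0015817804590274598 tcp [ 0.502  -0.2177  0.2487] [180.    0.  172.3] j [ -2.9   8.4 -15.3  -0.  -66.3 -94.8] F [0.5 0.6 0.7] M [ 0.03 -0.18  0.  ] w 0.0877 9.45
```

View pics/h.png

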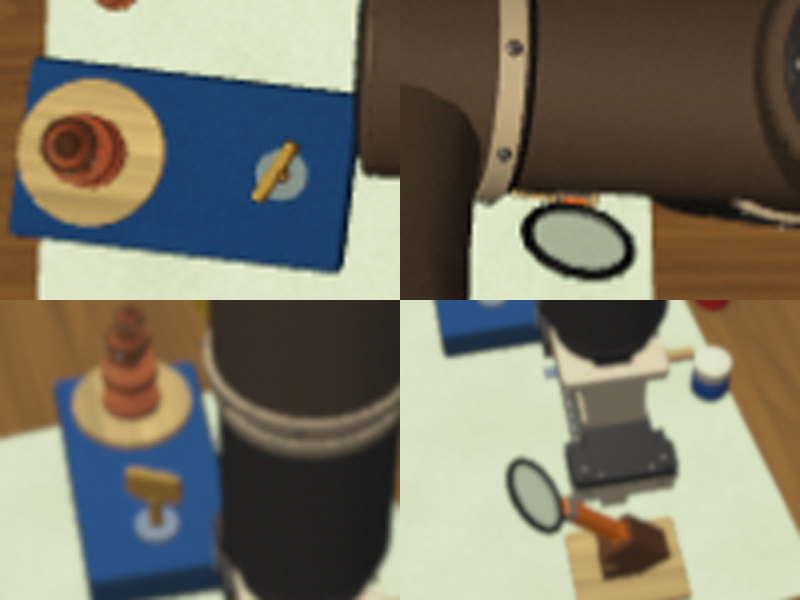

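The figure is unmoved. The bow now runs (257,198)–(294,146), about -35° (mod 180), which matches the stop, and torque climbed to 1 N m there. The gripper hangs over the magnifier handle, ready to descend.

Call:
drive_tool(rows=[{"x": -0.001, "y": 0, "z": 0.05, "spin": 0, "fingers": 1}, {"x": -0.001, "y": 0, "z": 0.09, "spin": 0, "fingers": 1}, {"x": -0.001, "y": 0, "z": 0.12, "spin": 0, "fingers": 0.6}, {"x": -0.001, "y": 0, "z": 0.139, "spin": 0, "fingers": 0.2}, {"x": -0.001, "y": 0, "z": 0.139, "spin": 0, "fingers": -0.2}], newtons=15)

```text
time_s: 10.18
tcp_pos: [0.502, -0.2184, 0.1083]
eef_rot: [-180.0, -0.2, 172.2]
contact_force: [0.3, -0.4, -0.3]
gripper_width: 0.0631
gripper_force: 0.0
```

Call:
drive_tool(rows=[{"x": 0, "y": 0, "z": 0, "spin": 0, "fingers": -1}, {"x": 0, "y": 0, "z": 0, "spin": 0, "fingers": -1}, {"x": 0, "y": 0, "z": 0, "spin": 0, "fingers": -1}, {"x": 0, "y": 0, "z": 0, "spin": 0, "fingers": -1}, {"x": 0, "y": 0, "z": 0, "spin": 0, "fingers": -1}, {"x": 0, "y": 0, "z": 0, "spin": 0, "fingers": -1}, {"x": 0, "y": 0, "z": 0, "spin": 0, "fingers": -1}], newtons=15)

```text
time_s: 11.05
tcp_pos: [0.5028, -0.2189, 0.1098]
eef_rot: [-180.0, 0.0, 172.2]
contact_force: [-1.5, 0.4, 3.3]
gripper_width: 0.0181
gripper_force: 15.0
```

```bash
python3 - <<'E'
from h import *
shift([.503,-.218,.110],172.2)
E
```

```text
shift [-0.0001  0.0009 -0.0002] spin 2.70143593406047e-05 tcp [ 0.5028 -0.2189  0.1098] [-180.     0.   172.2] j [ -3.   16.1 -25.5   0.  -48.4 -94.8] F [-1.5  0.4  3.3] M [ 0.2   0.26 -0.01] w 0.0181 11.05
```

Call:
drive_tool(rows=[{"x": 0, "y": 0, "z": 0, "spin": 0, "fingers": -1}, {"x": 0, "y": 0, "z": 0, "spin": 0, "fingers": -1}, {"x": 0.0064, "y": 0, "z": -0.0077, "spin": 0, "fingers": -1}, {"x": 0.0129, "y": 0, "z": -0.0153, "spin": 0, "fingers": -1}, {"x": 0.0193, "y": 0, "z": -0.023, "spin": 0, "fingers": -1}, {"x": 0.0193, "y": 0, "z": -0.023, "spin": 0, "fingers": -1}], newtons=40)

```text
time_s: 11.8
tcp_pos: [0.4831, -0.2161, 0.1334]
eef_rot: [180.0, 0.0, 172.2]
contact_force: [0.3, 0.1, 0.1]
gripper_width: 0.0181
gripper_force: 40.0
```

Call:
drive_tool(rows=[{"x": 0.0064, "y": 0, "z": -0.0077, "spin": 0, "fingers": -1}, {"x": 0.0129, "y": 0, "z": -0.0153, "spin": 0, "fingers": -1}, {"x": 0.0193, "y": 0, "z": -0.023, "spin": 0, "fingers": -1}, {"x": 0.0257, "y": 0, "z": -0.0306, "spin": 0, "fingers": -1}, {"x": 0.0321, "y": 0, "z": -0.0383, "spin": 0, "fingers": -1}, {"x": 0.035, "y": 0, "z": -0.07, "spin": 0, "fingers": -1}, {"x": 0.035, "y": 0, "z": -0.11, "spin": 0, "fingers": -1}, {"x": 0.035, "y": 0, "z": -0.13, "spin": 0, "fingers": -1}, {"x": 0.035, "y": 0, "z": -0.13, "spin": 0, "fingers": -1}], newtons=40)

```text
time_s: 12.92
tcp_pos: [0.4494, -0.2115, 0.2642]
eef_rot: [180.0, 0.2, 172.2]
contact_force: [-0.0, -0.3, -1.2]
gripper_width: 0.0177
gripper_force: 40.0
```

```bash
python3 - <<'E'
from h import *
from plant import cams
shift([.45,.0,.2],84)
t,s=cams.capture('top'),cams.capture('side')
pickle.dump(t,open('top2.pkl','wb'));pickle.dump(s,open('side2.pkl','wb'))
cv2.imwrite('pics/i.png',np.hstack([crop(t,300,180,160,120),crop(s,180,160,160,120)]))
E
```

```text
shift [0.0283 0.2096 0.0641] spin 1.5393059920664651 tcp [ 0.4494 -0.2115  0.2642] [180.    0.2 172.2] j [ -2.5   2.7 -19.7   0.  -67.4 -95.3] F [-0.  -0.3 -1.2] M [ 0.06 -0.17  0.03] w 0.0177 12.925
```

View pics/i.png

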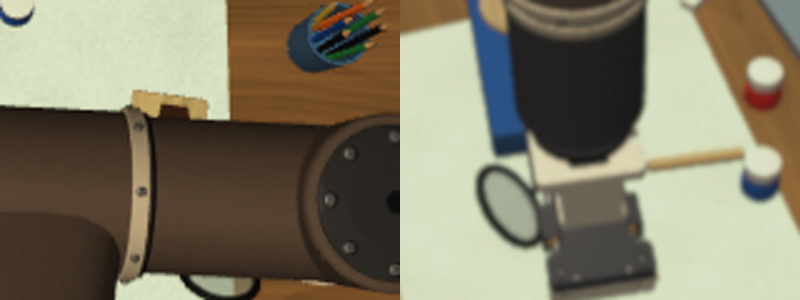

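The picture shows the magnifier free of the holder and still tilted, with the lens at (505,205) in the side crop; the sleeve is empty. The tool can't tilt, so I'll level the magnifier by pressing the handle flat on the fixed stand's top at its -y end, which pivots it in the grip.

```bash
python3 - <<'E'
from h import *
shift([.4415,.0334,.25],-96)
E
```

```text
shift [0.04   0.2414 0.012 ] spin -1.602502191562384 tcp [ 0.4483 -0.2112  0.2619] [180.   -0.  172.2] j [ -2.5   2.8 -19.8  -0.  -67.4 -95.3] F [-0.9  0.1 -2. ] M [ 0.04 -0.13 -0.01] w 0.0178 13.025
```

Call:
drive_tool(rows=[{"x": 0.04, "y": 0.04, "z": 0, "spin": -0.17, "fingers": -1}, {"x": 0.04, "y": 0.07, "z": 0.005, "spin": -0.34, "fingers": -1}, {"x": 0.04, "y": 0.1, "z": 0.01, "spin": -0.51, "fingers": -1}, {"x": 0.04, "y": 0.13, "z": 0.012, "spin": -0.68, "fingers": -1}, {"x": 0.04, "y": 0.16, "z": 0.012, "spin": -0.85, "fingers": -1}, {"x": 0.04, "y": 0.19, "z": 0.012, "spin": -1.02, "fingers": -1}, {"x": 0.04, "y": 0.21, "z": 0.012, "spin": -1.19, "fingers": -1}, {"x": 0.04, "y": 0.23, "z": 0.012, "spin": -1.36, "fingers": -1}, {"x": 0.04, "y": 0.2414, "z": 0.012, "spin": -1.53, "fingers": -1}, {"x": 0.04, "y": 0.2414, "z": 0.012, "spin": -1.602, "fingers": -1}])

```text
time_s: 14.28
tcp_pos: [0.4414, 0.0336, 0.249]
eef_rot: [179.9, -0.1, -95.7]
contact_force: [-0.5, 0.6, -0.6]
gripper_width: 0.0179
gripper_force: 40.0
```

```bash
python3 - <<'E'
from h import *
shift([.4415,.0334,.14],-96)
E
```

```text
shift [ 0.     -0.0003  0.109 ] spin 0.004446786108692091 tcp [0.4414 0.0336 0.249 ] [ 1.799e+02 -1.000e-01 -9.570e+01] j [ 30.   -2.1 -26.5  -0.  -65.7 -35.7] F [-0.5  0.6 -0.6] M [ 0.   -0.07 -0.04] w 0.0179 14.275
```

Call:
drive_tool(rows=[{"x": 0, "y": 0, "z": 0.04, "spin": 0, "fingers": -1}, {"x": 0, "y": 0, "z": 0.08, "spin": 0, "fingers": -1}, {"x": 0, "y": 0, "z": 0.105, "spin": 0, "fingers": -1}, {"x": 0, "y": 0, "z": 0.113, "spin": 0, "fingers": -1}, {"x": 0, "y": 0, "z": 0.119, "spin": 0, "fingers": -1}, {"x": 0, "y": 0, "z": 0.125, "spin": 0, "fingers": -1}, {"x": 0, "y": 0, "z": 0.131, "spin": 0, "fingers": -1}, {"x": 0, "y": 0, "z": 0.131, "spin": 0, "fingers": -1}], newtons=25)

```text
time_s: 15.28
tcp_pos: [0.4431, 0.0326, 0.121]
eef_rot: [-179.9, -0.0, -96.0]
contact_force: [-1.3, -3.9, 7.2]
gripper_width: 0.0176
gripper_force: 25.0
```

```bash
python3 - <<'E'
from h import *
from plant import cams
shift([.4415,.0334,.068],-96)
t,s=cams.capture('top'),cams.capture('side')
pickle.dump(t,open('top3.pkl','wb'));pickle.dump(s,open('side3.pkl','wb'))
cv2.imwrite('pics/j.png',np.hstack([crop(t,200,190,120,90),crop(s,150,130,160,120)]))
E
```

```text
shift [-0.0006  0.0018  0.053 ] spin 0.00012791726799976644 tcp [0.4431 0.0326 0.121 ] [-179.9   -0.   -96. ] j [ 29.9   5.9 -37.3   0.1 -46.7 -35.9] F [-1.3 -3.9  7.2] M [-1.26  0.31  0.05] w 0.0176 15.275
```

View pics/j.png

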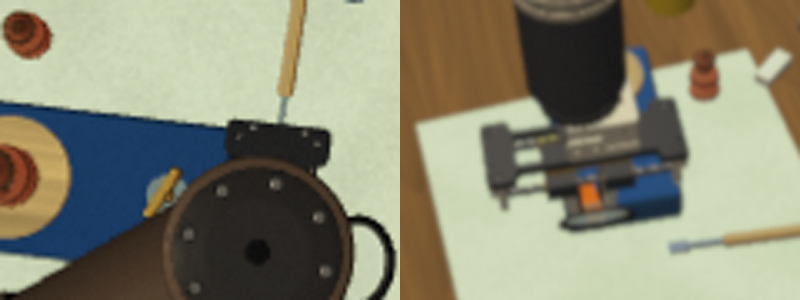

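The foot touches the stand and the magnifier is pivoting (7 N). In the side crop the lens sits at (595,218) and the handle at (590,190). Continuing down.

Call:
drive_tool(rows=[{"x": 0, "y": 0, "z": 0.006, "spin": 0, "fingers": -1}, {"x": 0, "y": 0, "z": 0.012, "spin": 0, "fingers": -1}, {"x": 0, "y": 0, "z": 0.018, "spin": 0, "fingers": -1}, {"x": 0, "y": 0, "z": 0.024, "spin": 0, "fingers": -1}, {"x": 0, "y": 0, "z": 0.029, "spin": 0, "fingers": -1}, {"x": 0, "y": 0, "z": 0.034, "spin": 0, "fingers": -1}, {"x": 0, "y": 0, "z": 0.038, "spin": 0, "fingers": -1}, {"x": 0, "y": 0, "z": 0.042, "spin": 0, "fingers": -1}, {"x": 0, "y": 0, "z": 0.045, "spin": 0, "fingers": -1}, {"x": 0, "y": 0, "z": 0.045, "spin": 0, "fingers": -1}])

```text
time_s: 16.62
tcp_pos: [0.4421, 0.0332, 0.0743]
eef_rot: [180.0, -0.0, -96.0]
contact_force: [-0.0, -2.0, 1.5]
gripper_width: 0.0178
gripper_force: 25.0
```

Call:
drive_tool(rows=[{"x": 0, "y": 0, "z": 0.002, "spin": 0, "fingers": -1}, {"x": 0, "y": 0, "z": 0.004, "spin": 0, "fingers": -1}, {"x": 0, "y": 0, "z": 0.006, "spin": 0, "fingers": -1}, {"x": 0, "y": 0, "z": 0.006, "spin": 0, "fingers": -1}])

```text
time_s: 17.12
tcp_pos: [0.4421, 0.0331, 0.0684]
eef_rot: [180.0, -0.0, -96.0]
contact_force: [-0.3, -2.1, 1.2]
gripper_width: 0.0175
gripper_force: 25.0
```

```bash
python3 - <<'E'
from h import *
from plant import cams
shift([.4415,.0334,.068],-96)
s=cams.capture('side')
t=cams.capture('top')
pickle.dump(t,open('top4.pkl','wb'));pickle.dump(s,open('side4.pkl','wb'))
E
```

```text
shift [-0.0002  0.0006  0.0004] spin -0.00027924375930910017 tcp [0.4421 0.0331 0.0684] [180.  -0. -96.] j [ 29.9  10.6 -40.8  -0.  -38.5 -35.9] F [-0.3 -2.1  1.2] M [-0.49 -0.07  0.  ] w 0.0175 17.125
```

Call:
drive_tool(rows=[{"x": 0, "y": 0, "z": 0.001, "spin": 0, "fingers": -1}, {"x": 0, "y": 0, "z": 0.002, "spin": 0, "fingers": -1}, {"x": 0, "y": 0, "z": 0.002, "spin": 0, "fingers": -1}])

```text
time_s: 17.6
tcp_pos: [0.4422, 0.0331, 0.0666]
eef_rot: [-180.0, -0.0, -96.0]
contact_force: [-1.1, -1.8, 4.6]
gripper_width: 0.0176
gripper_force: 25.0
```

Call:
drive_tool(rows=[{"x": 0, "y": 0, "z": 0.001, "spin": 0, "fingers": -1}, {"x": 0, "y": 0, "z": 0.002, "spin": 0, "fingers": -1}, {"x": 0, "y": 0, "z": 0.002, "spin": 0, "fingers": -1}])

```text
time_s: 17.98
tcp_pos: [0.4421, 0.033, 0.0647]
eef_rot: [180.0, -0.0, -96.0]
contact_force: [-1.6, -3.9, 5.2]
gripper_width: 0.018
gripper_force: 25.0
```

```bash
python3 - <<'E'
from h import *
from plant import cams
shift([.4415,.0334,.068],-96)
s=cams.capture('side')
t=cams.capture('top')
cv2.imwrite('pics/k.png',np.hstack([crop(t,220,210,100,75),crop(s,190,160,100,75)]))
E
```

```text
shift [-0.0004  0.0007 -0.0033] spin -0.00012642797613926504 tcp [0.4421 0.033  0.0647] [180.  -0. -96.] j [ 29.9  11.  -41.1   0.  -37.9 -35.9] F [-1.6 -3.9  5.2] M [-1.12  0.13  0.01] w 0.018 17.975
```

View pics/k.png

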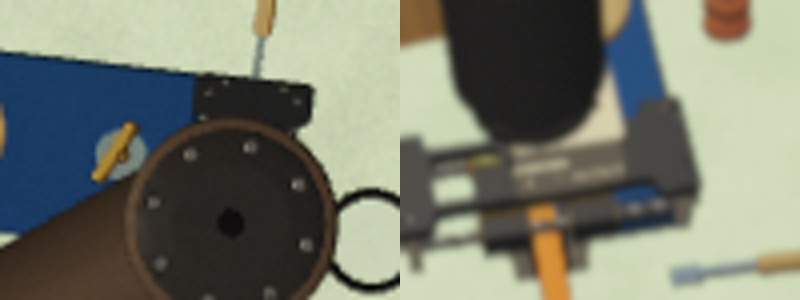

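In the top crop the lens now looks round (centre ~(375,240)), so close to level. Force rose once the handle lay flat. I'll firm the grip, lift and turn the lens towards +x above the figure.

Call:
drive_tool(rows=[{"x": 0, "y": 0, "z": 0.001, "spin": 0, "fingers": -1}, {"x": 0, "y": 0, "z": 0.001, "spin": 0, "fingers": -1}, {"x": 0, "y": 0, "z": -0.002, "spin": 0, "fingers": -1}, {"x": 0, "y": 0, "z": -0.01, "spin": 0, "fingers": -1}, {"x": 0, "y": 0, "z": -0.04, "spin": 0, "fingers": -1}, {"x": 0, "y": 0, "z": -0.08, "spin": 0, "fingers": -1}, {"x": 0, "y": 0, "z": -0.12, "spin": 0, "fingers": -1}, {"x": 0, "y": 0, "z": -0.16, "spin": 0, "fingers": -1}, {"x": 0, "y": 0, "z": -0.18, "spin": 0, "fingers": -1}, {"x": 0, "y": 0, "z": -0.18, "spin": 0, "fingers": -1}], newtons=50)

```text
time_s: 19.32
tcp_pos: [0.4427, 0.0337, 0.2461]
eef_rot: [-179.8, 0.1, -96.0]
contact_force: [-0.6, 0.4, -1.7]
gripper_width: 0.0175
gripper_force: 50.0
```

```bash
python3 - <<'E'
from h import *
shift([.415,.250,.245],0)
E
```

```text
shift [-0.2123  0.0502  0.0014] spin -1.6755830362852302 tcp [0.4427 0.0337 0.2461] [-1.798e+02  1.000e-01 -9.600e+01] j [ 29.9  -2.  -26.9  -0.  -64.9 -35.9] F [-0.6  0.4 -1.7] M [ 0.08 -0.06  0.02] w 0.0175 19.325
```

Call:
drive_tool(rows=[{"x": -0.022, "y": 0.005, "z": 0, "spin": -0.168, "fingers": -1}, {"x": -0.044, "y": 0.01, "z": 0, "spin": -0.336, "fingers": -1}, {"x": -0.066, "y": 0.015, "z": 0, "spin": -0.504, "fingers": -1}, {"x": -0.088, "y": 0.02, "z": 0, "spin": -0.672, "fingers": -1}, {"x": -0.11, "y": 0.025, "z": 0, "spin": -0.84, "fingers": -1}, {"x": -0.132, "y": 0.03, "z": 0, "spin": -1.008, "fingers": -1}, {"x": -0.154, "y": 0.035, "z": 0, "spin": -1.176, "fingers": -1}, {"x": -0.176, "y": 0.04, "z": 0, "spin": -1.344, "fingers": -1}, {"x": -0.198, "y": 0.045, "z": 0, "spin": -1.512, "fingers": -1}, {"x": -0.212, "y": 0.05, "z": 0, "spin": -1.676, "fingers": -1}])

```text
time_s: 20.58
tcp_pos: [0.4139, 0.2498, 0.2429]
eef_rot: [179.9, 0.1, 0.3]
contact_force: [0.3, 0.3, -0.5]
gripper_width: 0.0174
gripper_force: 50.0
```

Call:
drive_tool(rows=[{"x": 0, "y": 0, "z": 0, "spin": 0, "fingers": -1}, {"x": 0, "y": 0, "z": 0, "spin": 0, "fingers": -1}, {"x": 0, "y": 0, "z": 0, "spin": 0, "fingers": -1}])

```text
time_s: 20.95
tcp_pos: [0.4146, 0.2486, 0.2443]
eef_rot: [180.0, 0.0, -0.1]
contact_force: [0.3, -0.4, -1.4]
gripper_width: 0.0172
gripper_force: 50.0
```

```bash
python3 - <<'E'
from h import *
from plant import cams
shift([.415,.250,.2],0)
t,s=cams.capture('top'),cams.capture('side')
pickle.dump(t,open('top5.pkl','wb'));pickle.dump(s,open('side5.pkl','wb'))
cv2.imwrite('pics/l.png',np.hstack([crop(t,150,170,100,75),crop(s,180,70,100,75)]))
E
```

```text
shift [ 0.0004 -0.0014  0.0443] spin -0.001980221653413494 tcp [0.4146 0.2486 0.2443] [ 1.8e+02  0.0e+00 -1.0e-01] j [ 54.3   2.3 -22.8  -0.  -64.9  35.6] F [ 0.3 -0.4 -1.4] M [-0.    0.01  0.01] w 0.0172 20.95
```

View pics/l.png

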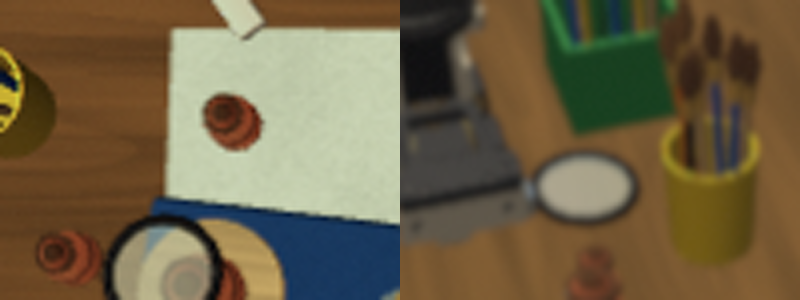

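```bash
cat > lens.py <<'E'
from h import *
import sys
from scipy.ndimage import map_coordinates
from scipy.optimize import least_squares
def rim(c,u0,ax):
    g=cv2.cvtColor(c['pixels'],cv2.COLOR_RGB2GRAY).astype(float);o=[]
    for a in np.deg2rad(np.arange(0,360,6)):
        k=np.arange(.7,1.25,.01);p=np.array(u0)+np.outer(k,[ax[0]*np.cos(a),ax[1]*np.sin(a)])
        v=map_coordinates(g,[p[:,1],p[:,0]],order=1,mode='nearest')
        if v.min()<60:
            w=np.clip(v.min()+25-v,0,None);i=v.argmin();w[abs(k-k[i])>.15]=0;o.append((w[:,None]*p).sum(0)/w.sum())
    return np.array(o)
def fit(t,s,ut,us,rt,rs):
    A=rim(t,ut,rt);B=rim(s,us,rs)
    def f(q):
        M=R.from_euler('xy',q[3:5]).as_matrix();a=np.linspace(0,2*np.pi,361)
        C=q[:3]+q[5]*np.c_[np.cos(a),np.sin(a),0*a]@M.T
        r=[]
        for c,O in((t,A),(s,B)):
            P=proj(c,C);r.append(np.sqrt(((O[:,None]-P)**2).sum(2).min(1)+1e-9))
        return np.concatenate(r)
    c0=tri(t,ut,s,us);o=least_squares(f,[*c0,0,0,.034],loss='soft_l1',f_scale=.4,x_scale=[.01,.01,.01,.1,.1,.01])
    print(len(A),len(B),'c',o.x[:3].round(4),'tilt xy deg',np.degrees(o.x[3:5]).round(1),'r',o.x[5].round(4),'rms',np.sqrt((f(o.x)**2).mean()).round(2),'init',c0.round(3));return o.x
E
python3 - <<'E'
from lens import *
fit(load('top5'),load('side5'),(150+163/4-.4,170+272/4-.4),(180+185/4-.4,70+187/4-.4),(13.6,13.6),(12.2,8.4))
# figure head, prior images
t,s=load('top'),load('side')
g=lambda P:proj(t,P)
for z in (.064,.148):print(z,proj(t,[.5046,.2509,z]),proj(s,[.5046,.2509,z]))
E
```

```text
60 27 c [0.5058 0.2475 0.2316] tilt xy deg [-0.4  2. ] r 0.0338 rms 0.18 init [0.506 0.247 0.235]
0.064 [[202.21706636 242.43601801]] [[228.96771031 160.29978157]]
0.148 [[195.99314169 240.57176486]] [[227.08992345 139.27851033]]
```

```bash
python3 - <<'E'
from h import *
t,s=load('top'),load('side')
for n,c,(x0,y0,x1,y1) in (('top',t,(184,226,222,258)),('side',s,(212,125,246,172))):
    h=cv2.cvtColor(c['pixels'][y0:y1,x0:x1],cv2.COLOR_RGB2HSV)
    m=((h[...,0]<9)|(h[...,0]>172))&(h[...,1]>90)
    k,l,st,ce=cv2.connectedComponentsWithStats(m.astype(np.uint8));i=1+st[1:,4].argmax();m=l==i
    print(n,st[i]+[x0,y0,0,0,0],ce[i]+[x0,y0])
    for r in range(m.shape[0]):
        q=np.flatnonzero(m[r]); 
        if len(q) and r%2==0: print(r+y0,q[0]+x0,q[-1]+x0,int(c['pixels'][r+y0,x0+int(q.mean())].sum()/3),end=' | ')
    print()
# predicted: foot circle r26 and head sphere
a=np.linspace(0,2*np.pi,73)
for n,c in(('top',t),('side',s)):
    for nm,z,rr in(('foot',.064,.026),('head',.148,.001)):
        P=proj(c,np.c_[.5046+rr*np.cos(a),.2509+rr*np.sin(a),z+0*a]);print(n,nm,P.min(0),P.max(0))
E
```

```text
top [202 234   9  17  72] [206.76388889 241.36111111]
234 202 203 70 | 236 203 207 68 | 238 205 209 51 | 240 204 210 68 | 242 205 210 71 | 244 205 210 67 | 246 206 209 49 | 248 206 208 63 | 250 204 204 55 | Traceback (most recent call last):
  File "<stdin>", line 6, in <module>
ValueError: attempt to get argmax of an empty sequence
```

```bash
python3 - <<'E'
from h import *
t,s=load('top'),load('side')
for n,c,(x0,y0,x1,y1) in (('top',t,(184,226,222,258)),('side',s,(212,125,246,172))):
    p=c['pixels'][y0:y1,x0:x1].astype(float)
    m=p[...,0]/(p[...,1]+1)>1.55
    k,l,st,ce=cv2.connectedComponentsWithStats(m.astype(np.uint8));i=1+st[1:,4].argmax();m=l==i
    print(n,st[i]+[x0,y0,0,0,0],ce[i]+[x0,y0])
    for r in range(m.shape[0]):
        print(r+y0,''.join('#' if v else '.' for v in m[r]),*p[r,m.shape[1]//2].astype(int))
a=np.linspace(0,2*np.pi,73)
for n,c in(('top',t),('side',s)):
    for nm,z,rr in(('foot',.064,.026),('head',.148,.001)):
        P=proj(c,np.c_[.5046+rr*np.cos(a),.2509+rr*np.sin(a),z+0*a]);print(n,nm,P.min(0),P.max(0))
E
```

```text
top [191 234  20  18 281] [200.83274021 241.96797153]
226 ...................................... 157 131 78
227 ...................................... 162 135 81
228 ...................................... 165 137 83
229 ...................................... 169 141 86
230 ...................................... 166 138 83
231 ...................................... 167 141 85
232 ...................................... 172 144 86
233 ...................................... 153 122 73
234 .............########................. 104 48 28
235 ...........#############.............. 131 64 37
236 .........################............. 116 55 33
237 ........##################............ 96 46 25
238 ........##################............ 75 41 23
239 .......####################........... 49 30 16
240 .......####################........... 56 33 18
241 .......####################........... 57 34 19
242 .......####################........... 61 37 20
243 .......####################........... 70 41 23
244 ........###################........... 76 46 29
245 ........##########.########........
[... 2569 characters left out ...]
....##########............ 131 71 46
164 ..............######.............. 119 68 45
165 .................................. 119 85 56
166 .................................. 147 121 80
167 .................................. 171 146 96
168 .................................. 180 155 102
169 .................................. 181 156 103
170 .................................. 181 156 103
171 .................................. 177 152 100
top foot [193.02593769 233.2286113 ] [211.41977746 251.69179847]
top head [195.61270597 240.18988166] [196.37359917 240.9537314 ]
side foot [220.03810035 153.9762586 ] [237.87936935 166.76936727]
side head [226.73053009 139.03065267] [227.44928764 139.52659482]
```

Call:
drive_tool(rows=[{"x": -0.001, "y": -0.0015, "z": 0.012, "spin": 0, "fingers": -1}, {"x": -0.001, "y": -0.0015, "z": 0.024, "spin": 0, "fingers": -1}, {"x": -0.001, "y": -0.0015, "z": 0.034, "spin": 0, "fingers": -1}, {"x": -0.001, "y": -0.0015, "z": 0.041, "spin": 0, "fingers": -1}, {"x": -0.001, "y": -0.0015, "z": 0.041, "spin": 0, "fingers": -1}, {"x": -0.001, "y": -0.0015, "z": 0.041, "spin": 0, "fingers": -1}, {"x": -0.001, "y": -0.0015, "z": 0.041, "spin": 0, "fingers": -1}, {"x": -0.001, "y": -0.0015, "z": 0.041, "spin": 0, "fingers": -1}])

```text
time_s: 22.05
tcp_pos: [0.4137, 0.2508, 0.2039]
eef_rot: [-180.0, -0.0, 0.0]
contact_force: [-0.3, 0.2, -0.2]
gripper_width: 0.0177
gripper_force: 50.0
```

```bash
python3 - <<'E'
from lens import *
from plant import cams
shift([.415,.250,.2],0)
t,s=cams.capture('top'),cams.capture('side')
c0=[.5046,.249,.190]
fit(t,s,proj(t,c0)[0],proj(s,c0)[0],(13.6,13.6),(12.2,8.4))
cv2.imwrite('pics/n.png',np.vstack([np.hstack([crop(t,150,195,100,75),crop(s,180,95,100,75)]),np.hstack([crop(t,180,200,200,150),crop(s,100,60,400,300)])]))
E
```

```text
shift [0.0013 0.0008 0.0039] spin 0.00022409142619217448 tcp [0.4137 0.2508 0.2039] [-180.   -0.    0.] j [ 54.6   4.3 -26.3   0.  -59.4  35.4] F [-0.3  0.2 -0.2] M [-0.04 -0.   -0.  ] w 0.0177 22.05
60 27 c [0.5049 0.2498 0.1912] tilt xy deg [0.9 2.4] r 0.0339 rms 0.22 init [0.505 0.249 0.19 ]
```

View pics/n.png

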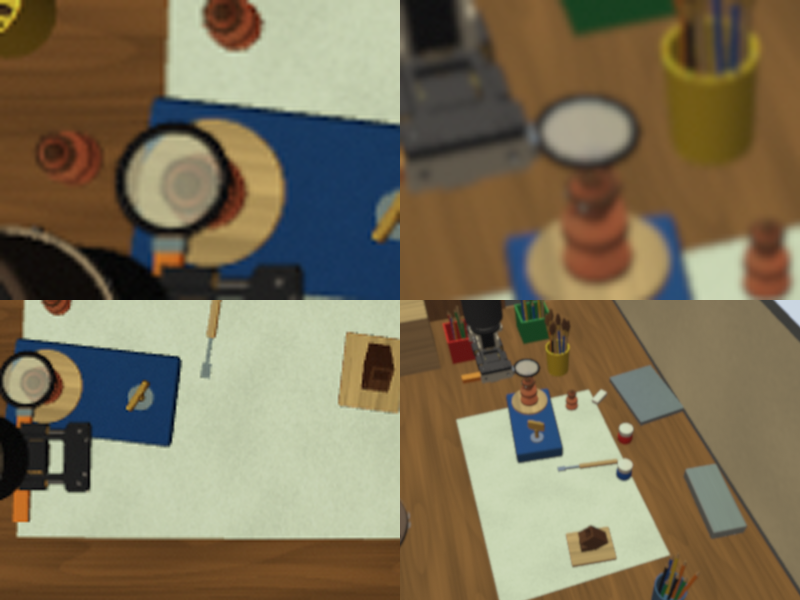

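The lens (top crop (173,180), side crop (588,130)) is level to about 2.5° by the rim fit. It is centred at (0.505, 0.250, 0.191) over the figure, and the head is clear below it. The figure and bystanders are undisturbed and the key is still wound.

```bash
python3 -c "
from plant import r
print(r.close_job())"
```

```text
the job is handed in; nothing more can be done
None
```

I wound the key to its stop and handed the job in with the magnifier held still, about 4 cm above the figure's head, centred on it and level to about 2.5°; no verdict came back.

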